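Sort the stoppers and stirring bars for rinsing and set the rinse valve

TASK

Get the small lab parts ready for rinsing: put the two black rubber stoppers in the round steel pan and the two white stirring bars in the rectangular steel tray, leaving both containers standing in front of the rinse pipe. When all four are in, turn the lever of the rinse valve from closed to half open, so that it stands at 45 degrees to the pipe. Leave the beaker, the jar and the spatula where they are.

Things in the scene. Friction and masses are not known exactly. Their poses are not given: they have to be found in the camera images.
- round_pan: round, straight-sided open pan of plain stainless steel, 146 mm across the rim, 134 mm across the foot, 50 mm high, walls 4 mm, floor 5 mm thick, about 0.35 kg, loose; it stands in front of the rinse pipe, side by side with the rectangular tray (either may be the left one). Origin: centre of its underside, z up
- rect_tray: rectangular open tray of plain stainless steel, 130 mm (own x) by 150 mm (own y), 45 mm high, walls and floor 4 mm thick, about 0.4 kg, loose. Origin: centre of its underside, z up
- valve_axis (a point): point on the vertical turning axis of the ball valve's lever, at lever height (86 mm above the counter). The valve sits in the right-hand part of the low steel rinse pipe, which is fixed to the counter, runs across behind the containers (roughly along world y, 52 mm high, 20 mm thick) and has brass spray nozzles along it. x axis: away from the robot, square to the pipe; y axis: along the pipe
- lever_grip (a point): middle of the black rubber sleeve of the valve lever, 75 mm out from the turning axis and 86 mm above the counter. The lever is a flat bar that reaches to 105 mm from the axis; the sleeve is 65 mm long, 16 mm wide and 9 mm high. The lever turns in a horizontal plane and takes about 3 N at the grip; nothing is under the sleeve
- valve_lever (a joint): angle of the valve lever, rad. 0 = closed: lever square to the pipe, pointing to the robot. It grows as the lever swings anticlockwise seen from above, towards the robot's right, up to the stop at pi/2 = fully open: lever in line with the pipe. Half open = pi/4. Starts closed or nearly closed (0 to 0.2) and stays where it is left
- stopper_1: black rubber stopper, a truncated cone 30 mm high, 40 mm across below and 33 mm across on top, about 40 g, standing on the counter on its wide end. Origin: centre of its wide end, z along its axis
- stopper_2: black rubber stopper, a truncated cone 30 mm high, 40 mm across below and 33 mm across on top, about 40 g, standing on the counter on its wide end. Origin: centre of its wide end, z along its axis
- stopper_1_center (a point): mid-height point on the axis of stopper_1, 15 mm above its wide end
- stopper_2_center (a point): mid-height point on the axis of stopper_2, 15 mm above its wide end
- stir_bar_1: white magnetic stirring bar, an octagonal rod 70 mm long and 15 mm across the flats, about 30 g, lying on the counter. Origin: middle of its underside, x along its length
- stir_bar_2: white magnetic stirring bar, an octagonal rod 70 mm long and 15 mm across the flats, about 30 g, lying on the counter. Origin: middle of its underside, x along its length
- stir_bar_1_center (a point): middle of stir_bar_1, 7.5 mm above its underside
- stir_bar_2_center (a point): middle of stir_bar_2, 7.5 mm above its underside
- beaker: glass beaker, 56 mm across and 65 mm high, bystander. Origin: centre of its underside
- bottle: amber glass jar with a black cap, 52 mm across and 120 mm high, bystander. Origin: centre of its underside
- spatula: spatula 200 mm long with a black handle, lying on the counter at the robot's right, bystander. Origin: middle of its underside, x along its length
Mind the look-alikes: they are no part of the job. Leave any turquoise look-alike of the stopper_1 alone.

How it is judged (in metres and radians):
On the way, in this order (a step that is already met when the one before it is completed fails the run):
1. both stoppers are in the round pan and both stirring bars are in the rectangular tray (horizontal distance between each of stopper_1_center, stopper_2_center and round_pan below 0.062 m and z of stopper_1_center in the frame of round_pan between 0 and 0.05 m and z of stopper_2_center in the frame of round_pan between 0 and 0.05 m and x of stir_bar_1_center in the frame of rect_tray between -0.062 and 0.062 m and y of stir_bar_1_center in the frame of rect_tray between -0.072 and 0.072 m and z of stir_bar_1_center in the frame of rect_tray between 0 and 0.045 m and x of stir_bar_2_center in the frame of rect_tray between -0.062 and 0.062 m and y of stir_bar_2_center in the frame of rect_tray between -0.072 and 0.072 m and z of stir_bar_2_center in the frame of rect_tray between 0 and 0.045 m), for 0.2 s.
2. the valve lever is half open: 45 degrees, within 10 degrees (value of joint valve_lever between 0.61 and 0.96 rad), for 0.2 s.
At the end, for the whole second after the job is handed in: Both stoppers in the round pan (centres within 62 mm of its axis, below its rim), both stirring bars in the tray (centres between its walls, below its rim), all at rest; pan and tray upright, within 60 mm of where they stood; valve lever at 45 degrees, within 10 either way (all of step 1 and all of step 2 and linear speed of each of stopper_1, stopper_2, stir_bar_1, stir_bar_2 below 0.03 m/s and angle between each of round_pan, rect_tray's own z axis and vertical below 0.15 rad and distance of each of round_pan, rect_tray from where it was at the start of the episode below 0.06 m); the robot touches nothing.
It fails at once if the beaker is shifted more than 30 mm or tipped over (distance of beaker from where it was at the start of the episode above 0.03 m or angle between beaker's own z axis and vertical above 0.5 rad).
It fails at once if the bottle is shifted more than 30 mm or tipped over (distance of bottle from where it was at the start of the episode above 0.03 m or angle between bottle's own z axis and vertical above 0.5 rad).
It fails at once if the spatula is shifted more than 30 mm or tipped over (distance of spatula from where it was at the start of the episode above 0.03 m or angle between spatula's own z axis and vertical above 0.5 rad).
It also fails if it takes over 72 s, if anything falls off the work surface, if the arm or the gripper's body presses on something with over 40 N, if the wrist force passes 120 N, or if a joint passes its speed limit or range.

ROBOT

A 7-joint arm with a two-finger parallel gripper is mounted at the origin on the work surface. World frame = base frame: x ahead of the robot, y to its left, z up, the work surface at z = 0. Lengths are in mm, angles in rad, forces in N, time in s.
With the tool pointing down it reaches from about 425 to 825 mm from the base axis. Payload 3.6 kg.
Tool frame: the origin (TCP) lies midway between the tips of the shut fingers; the grasp point (between the pads) lies 19 mm behind it; z points along the fingers, y is the line along which they close (so a half turn about z gives the same grasp; the last joint's range is limited). The gripper opens to 93 mm and grips with 3 to 60 N. Pads are 15 mm wide; open, the fingers measure 128 mm over their backs; the gripper's body (75 mm by 188 mm) begins 65 mm behind the grasp point.
Start: joints at [1.192, 0.615, -0.013, 1.423, 0.008, 1.103, -0.04], TCP at [223.992, -610.155, 218.64] pointing down, gripper open.
Joint ranges: [-3.12, 3.12], [-0.3, 2.06], [-1.34, 1.32], [0.26, 2.42], [-1.36, 4.5], [0.01, 1.98], [-2.84, 2.84]. Speed limits (rad/s): [2.79, 2.79, 3.14, 3.14, 3.14, 3.14, 3.14].

INTERFACE

Orientations are given as [roll, pitch, yaw] about the fixed x, y, z axes, in that order (R = Rz(yaw) Ry(pitch) Rx(roll)).
In Python, from rig import monitor, optics, order gives the robot as it stands.
- The arm moves only by the shell command python3 -m inch 'ROWS'. ROWS is JSON, a list of rows, each a list of 3 entries, a list of its own where there are three numbers: the turn, a rotation vector about the tool's x, y, z in degrees, then the shift along the tool's x, y, z in m, then the finger opening in m, from 0 to 0.093. In form: [[[ax, ay, az], [tx, ty, tz], grip], ...]. A call has 1 to 12 rows; each row shifts and turns the commanded pose from where the row before left it, along the tool's axes as they then stand; what a row does not reach is not made up. A row lasts 1/12 s, in which the tool goes at most 41.7 mm and 7.16 degrees, less where a joint would pass 70% of its speed; a pose out of reach is approached as far as the arm can. A call with a gripper value outside its range is refused whole. The fingers move at their own pace and stop on an object; the grip force is fixed at half the most. Time passes only in rows, so rows that do not move let the fingers close. It gives the time, the measured TCP pose, the force, the opening and the grip force at its end, in the units of the state.
- monitor.sense(): the state, without advancing time (a new reading comes with each control period).
- optics.get_image(name): name is "scene" or "top"; returns a dict with "img" (480x640x3 uint8, red, green, blue), "intrinsics" (3x3 intrinsics, pixels), "R" (3x3) and "t" (3): a world point X has camera coordinates R X + t. Camera axes: x right, y down, z forward; pixel columns grow to the right and rows downward; lengths in mm; the calibration is good to about 2 mm. A picture is of the moment at which its call begins. There is no depth.
- order.job_done(): hands the job in; it is judged then, once.
The state is a dict: "clock": time; "joints": joint angles; "qd": joint speeds; "effort": joint torques, N m; "tcp_pos": TCP position; "ee_rot": TCP orientation; "wrist_force": force on the tool from outside, world axes, zero at the start; "torque": the same for the moment, N m; "gripper_width": finger opening in mm; "gripper_force": force on a finger pad.
Only numpy, scipy, OpenCV 4.12 (cv2) and the standard library are available. Lean on these libraries where they do the work, as an engineer would, in place of code of your own. Each camera call takes 0.05 s, during which the arm holds its last target. There are 200 camera calls.

## Working session

There is one attempt and no reset: what is moved stays moved. The work goes in short steps, Python scripts to look and compute and a shell command to move; the robot and the scene stay as the last step left them, time stands still between calls to the robot, and variables do not carry over. Pictures are saved under pics/ and viewed, at most 10 in all, crops included, and the job is handed in when it is done.

```bash
mkdir -p pics; ls; python3 - <<'E'
from rig import monitor, optics, order
import cv2,pickle
print(monitor.sense())
for n in("scene","top"):
    d=optics.get_image(n); pickle.dump(d,open(n+"0.pkl","wb"))
    cv2.imwrite(f"pics/{n}0.png",d["img"][:,:,::-1]); print(n,d["intrinsics"],d["R"],d["t"])
E
```

```text
pics
{'clock': 0.0, 'joints': array([ 1.19251715,  0.61587954, -0.01263858,  1.4248925 ,  0.00808183,
        1.10335703, -0.0404085 ]), 'qd': array([ 2.02352482e-03, -2.65697213e-04, -2.30071776e-05, -6.84548841e-04,
       -8.92747745e-04,  1.62881589e-04, -7.69515519e-04]), 'effort': array([-5.97893650e-04, -4.58927679e+01,  2.09029815e-01, -1.65744227e+01,
       -6.10260037e-02,  2.03100377e-02,  2.09890140e-04]), 'tcp_pos': array([ 223.72630992, -609.45409659,  217.50895123]), 'ee_rot': array([-3.13910562e+00,  5.35487782e-06,  3.51847104e-01]), 'wrist_force': array([-0.01202375, -0.71433958,  0.34468214]), 'torque': array([ 0.04468484, -0.02549349,  0.0069447 ]), 'gripper_force': 0.0, 'gripper_width': 93.17976980375408}
scene [[595.17174119   0.         319.65882002]
 [  0.         595.17174119 236.57660382]
 [  0.           0.           1.        ]] [[ 0.56971986  0.82177846 -0.00997197]
 [ 0.51639956 -0.36739431 -0.77353275]
 [-0.6393362   0.43554745 -0.63367787]] [-273.107035   -188.20837081 1660.22321868]
top [[604.21028604   0.         322.7613706 ]
 [  0.         604.21028604 240.46614674]
 [  0.           0.           1.        ]] [[ 7.37964646e-04 -9.99999103e-01  1.11817013e-03]
 [-9.98071091e-01 -8.05953594e-04 -6.20761449e-02]
 [ 6.20769904e-02 -1.07020328e-03 -9.98070790e-01]] [6.31470108e-01 4.74231796e+02 1.25523503e+03]
```

View pics/top0.png

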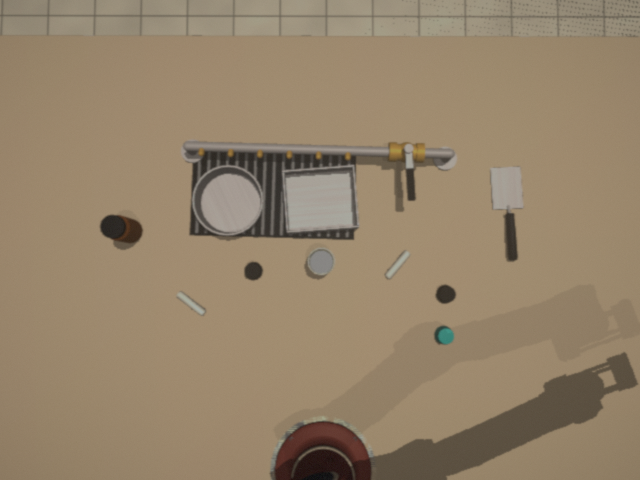

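View pics/scene0.png

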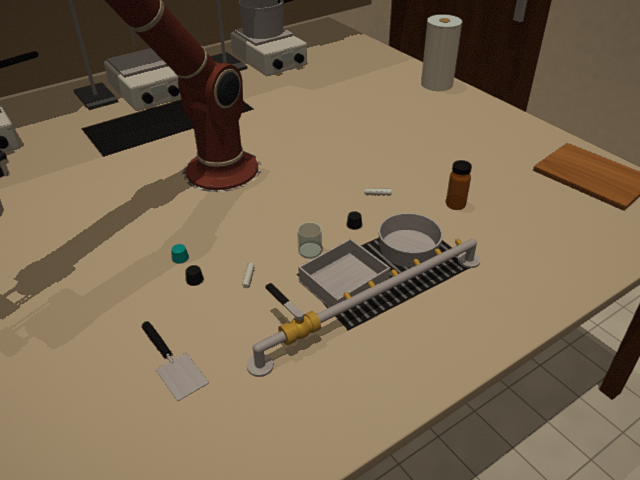

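Top view: round pan at (228,200), tray at (320,199), stoppers at (254,271) and (446,294), bars at (398,264) and (191,303). The lever runs from (408,150) to (411,198), the beaker is at (320,262) and the turquoise decoy at (446,336).

```bash
cat > h.py <<'E'
import numpy as np,cv2
def cast(d,uv,z):
    K,R,t=(np.array(d[k]) for k in("intrinsics","R","t"))
    r=R.T@np.linalg.solve(K,[uv[0],uv[1],1.]); c=-R.T@t
    return c+r*(z-c[2])/r[2]
def blobs(m,amin=60,amax=1e5):
    cs,_=cv2.findContours(m.astype(np.uint8)*255,cv2.RETR_EXTERNAL,cv2.CHAIN_APPROX_NONE)
    return [c for c in cs if amin<cv2.contourArea(c)<amax]
E
python3 - <<'E'
import pickle,numpy as np,cv2
from h import *
d=pickle.load(open("top0.pkl","rb")); im=d["img"].astype(int)
s=im.sum(2); sat=im.max(2)-im.min(2)
def show(n,m,z,x0,x1,y0,y1):
    mm=np.zeros_like(m); mm[y0:y1,x0:x1]=m[y0:y1,x0:x1]
    for c in blobs(mm,30):
        (u,v),wh,a=cv2.minAreaRect(c); b=cv2.boxPoints(((u,v),wh,a))
        P=[cast(d,p,z) for p in b]; e=[P[1]-P[0],P[2]-P[1]]; L=max(e,key=np.linalg.norm)
        print(n,np.round([u,v],1),np.round(cast(d,(u,v),z)[:2]),[round(np.linalg.norm(x)) for x in e],"ang",round(np.degrees(np.arctan2(L[1],L[0]))%180,1))
dark=s<130
show("stopA",dark,15,238,270,255,287); show("stopB",dark,15,430,462,280,308)
white=(sat<50)&(s>330)
show("barL",white,8,170,212,285,320); show("barR",white,8,380,416,245,282)
show("sleeve",dark,90,400,418,163,205)
show("beaker",sat<45,0,300,340,245,280)
for n,uv,z in[("pan rim",(228.5,201),50),("tray rim",(320,199),45),("axis",(408,150),86),("bottlecap",(115,227),120),("trayTL",(284,168),45),("trayTR",(355,166),45),("trayBR",(357,229),45),("trayBL",(286,234),45),("beaker rim",(320,262),65),("bottle base",(128,230),0)]: print(n,cast(d,uv,z)[:2].round())
E
```

```text
barL [190.5 302. ] [345. 279.] [71, 86] ang 90.0
barR [397.5 263. ] [ 427. -157.] [74, 76] ang 179.5
beaker [319.5 262. ] [429.   8.] [66, 72] ang 180.0
pan rim [553. 194.]
tray rim [558.   7.]
axis [ 651. -169.]
bottlecap [493. 402.]
trayTL [622.  81.]
trayTR [627. -66.]
trayBR [496. -69.]
trayBL [486.  77.]
beaker rim [428.   7.]
bottle base [497. 415.]
```

```bash
python3 - <<'E'
import cv2
a=cv2.imread("pics/top0.png")[130:330,160:460]; cv2.imwrite("pics/c1.png",cv2.resize(a,(800,533),interpolation=cv2.INTER_CUBIC))
E
```

```text
(no output)
```

View pics/c1.png

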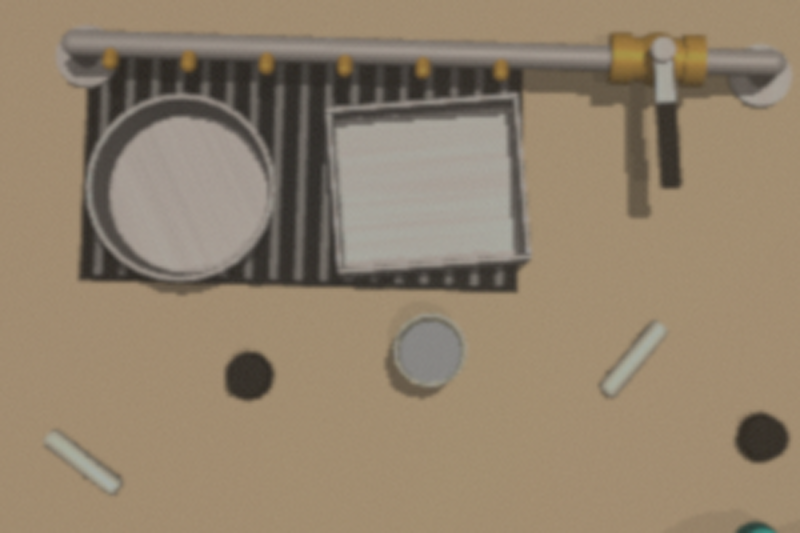

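The crop shows the tray's rim corners and pan outline clearly, plus both bars, both stoppers, and the lever and sleeve. I'll refine the positions with better thresholds.

```bash
python3 - <<'E'
import pickle,numpy as np,cv2
from h import *
d=pickle.load(open("top0.pkl","rb")); s=pickle.load(open("scene0.pkl","rb"))
def proc(d,nm,boxes):
    im=d["img"].astype(int); S=im.sum(2); rb=im[:,:,0]-im[:,:,2]
    for n,kind,z,(x0,x1,y0,y1) in boxes:
        sub=np.s_[y0:y1,x0:x1]
        bg=np.median(S[sub]); bgr=np.median(rb[sub])
        m=(S[sub]<0.5*bg) if kind=='d' else (rb[sub]<0.6*bgr)&(S[sub]>0.8*bg)
        for c in blobs(m,25):
            c=c+np.array([x0,y0]); (u,v),wh,a=cv2.minAreaRect(c)
            b=cv2.boxPoints(((u,v),wh,a)); P=[cast(d,p,z) for p in b]
            e=[P[1]-P[0],P[2]-P[1]]; L=max(e,key=np.linalg.norm)
            print(nm,n,np.round([u,v],1),cast(d,(u,v),z)[:2].round(1),[round(np.linalg.norm(x)) for x in e],"ang",round(np.degrees(np.arctan2(L[1],L[0]))%180,1))
proc(d,"top",[("stA",'d',20,(236,272,253,289)),("stB",'d',20,(428,464,276,312)),("barL",'w',8,(170,212,284,322)),("barR",'w',8,(378,418,242,286)),("sleeve",'d',88,(400,422,165,205))])
proc(s,"scene",[("stA",'d',15,(340,370,204,236)),("stB",'d',15,(180,208,260,290)),("barL",'w',8,(358,398,182,200)),("barR",'w',8,(238,260,256,294)),("sleeve",'d',86,(258,296,278,306))])
print("axis",cast(d,(408.6,148),90)[:2].round(),"pan",cast(d,(227.9,200.1),50)[:2].round())
T=[cast(d,p,45)[:2] for p in[(283.4,169.7),(353.9,166),(358,226.7),(288.2,231.6)]]
print("tray",np.mean(T,0).round(),np.round(T)); 
E
```

```text
top stA [253. 271.] [410.  146.5] [33, 33] ang 90.0
top stB [445. 294.] [ 362.4 -253.6] [36, 35] ang 134.6
top barL [190.9 303. ] [342.9 277.7] [16, 70] ang 52.3
top barR [397.2 264.2] [ 424.6 -155.9] [70, 15] ang 140.0
top sleeve [410.3 184.4] [ 581.6 -173.3] [11, 59] ang 3.1
scene stA [354.  220.5] [415.3 146.4] [35, 68] ang 142.2
scene stB [193.2 275.1] [ 366.4 -258.6] [37, 66] ang 166.1
scene barL [377.5 190.5] [341.8 279.7] [66, 14] ang 54.4
scene barR [247.8 273.6] [ 424.5 -155.2] [71, 15] ang 140.0
scene sleeve [276.3 293.3] [ 583.2 -173.6] [17, 65] ang 2.2
axis [ 655. -170.] pan [555. 196.]
tray [559.   5.] [[619.  82.]
 [627. -63.]
 [501. -71.]
 [491.  72.]]
```

```bash
python3 -m inch '[[[0,0,6.72],[0,0,0],0.093],[[0,0,6.72],[0,0,0],0.093],[[0,0,6.72],[0,0,0],0.093],[[0,0,0],[0.0155,-0.0395,0.01],0.093],[[0,0,0],[0.0155,-0.0395,0.01],0.093],[[0,0,0],[0.0155,-0.0395,0.01],0.093],[[0,0,0],[0.0155,-0.0395,0.01],0.093],[[0,0,0],[0.0155,-0.0395,0.01],0.093],[[0,0,0],[0.0155,-0.0395,0.01],0.093],[[0,0,0],[0.0155,-0.0395,0.01],0.093],[[0,0,0],[0.0155,-0.0395,0.01],0.093],[[0,0,0],[0.0155,-0.0395,0.01],0.093]]'; python3 -c "
from rig import monitor;print(monitor.sense())"
```

```text
clock: 1.1
tcp_pos: [357.5, -268.5, 132.2]
ee_rot: [-3.141, -0.0, -0.0]
wrist_force: [0.9, -0.4, -0.1]
gripper_width: 93.1
gripper_force: 0.0
{'clock': 1.1, 'joints': array([ 0.55232203,  0.43487313,  0.05956238,  2.09266352, -0.04383454,
        0.61523965, -0.92910064]), 'qd': array([-1.03191395,  0.01532026, -0.02604111,  0.48556707, -0.02176213,
       -0.51991708, -1.00765881]), 'effort': array([  4.93757442, -33.54941368,   1.22087706, -10.3898111 ,
         0.04716735,   0.45475949,   0.68976682]), 'tcp_pos': array([ 357.50787368, -268.46311999,  132.24328534]), 'ee_rot': array([-3.14138761e+00, -7.76023114e-05, -4.62002775e-04]), 'wrist_force': array([ 0.85708918, -0.37799797, -0.05403785]), 'torque': array([ 0.04072665, -0.05887857, -0.06950138]), 'gripper_force': 0.0, 'gripper_width': 93.06989385043994}
```

```bash
python3 -m inch '[[[0,0,0],[0,0,0.025],0.093],[[0,0,0],[0,0,0.035],0.093],[[0,0,0],[0,0,0.035],0.093],[[0,0,0],[0,0,0.025],0.093],[[0,0,0],[0,0,0],0.093],[[0,0,0],[0,0,0],0.093],[[0,0,0],[0,0,0],0.093]]'; python3 -c "
from rig import optics
import cv2
d=optics.get_image('scene');cv2.imwrite('pics/s1.png',cv2.resize(d['img'][200:360,100:313,::-1],(640,480)))"
```

```text
clock: 1.68
tcp_pos: [357.8, -270.9, 13.6]
ee_rot: [3.141, -0.001, -0.0]
wrist_force: [0.7, -0.0, 0.6]
gripper_width: 93.1
gripper_force: 0.0
```

View pics/s1.png

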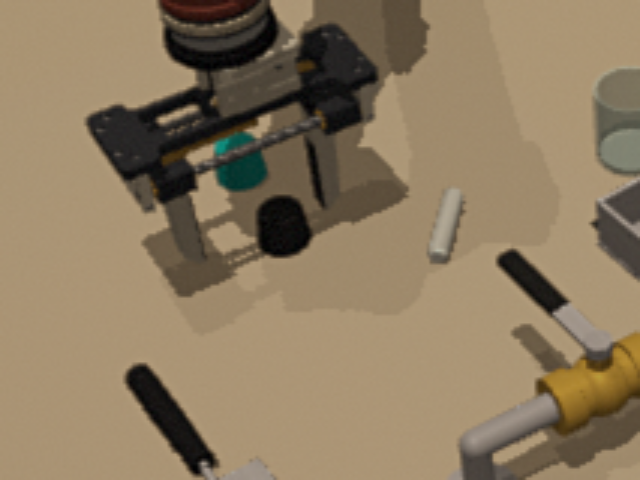

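The fingers straddle stopper B, shown at (283,225) in the crop, but the TCP settled about 17 mm short in y. I'll correct that, go lower and grip.

```bash
python3 -m inch '[[[0,0,0],[0.005,-0.017,0],0.093],[[0,0,0],[0,0,0.009],0.093],[[0,0,0],[0,0,0],0.093],[[0,0,0],[0,0,0],0.03],[[0,0,0],[0,0,0],0.03],[[0,0,0],[0,0,0],0.03],[[0,0,0],[0,0,0],0.03],[[0,0,0],[0,0,0],0.03],[[0,0,0],[0,0,0],0.03]]'
```

```text
clock: 2.48
tcp_pos: [362.3, -253.6, 3.7]
ee_rot: [3.142, -0.0, -0.0]
wrist_force: [-0.3, 0.0, -0.5]
gripper_width: 57.6
gripper_force: 0.0
```

```bash
python3 -m inch '[[[0,0,0],[0,0,0],0.03],[[0,0,0],[0,0,0],0.03],[[0,0,0],[0,0,0],0.03],[[0,0,0],[0,0,0],0.03],[[0,0,0],[0,0,0],0.03],[[0,0,0],[0,0,0],0.03],[[0,0,0],[0,0,-0.02],0.03],[[0,0,0],[0,0,-0.035],0.03],[[0,0,0],[0,0,-0.035],0.03],[[0,0,0],[0,0,-0.03],0.03],[[0,0,0],[0,0,0],0.03],[[0,0,0],[0,0,0],0.03]]'
```

```text
clock: 3.48
tcp_pos: [363.2, -253.8, 125.1]
ee_rot: [3.14, -0.004, 0.0]
wrist_force: [-1.1, 0.2, -1.6]
gripper_width: 37.1
gripper_force: 29.8
```

```bash
python3 -m inch '[[[0,0,0],[0.017,-0.034,0],0.03],[[0,0,0],[0.017,-0.034,0],0.03],[[0,0,0],[0.017,-0.034,0],0.03],[[0,0,0],[0.017,-0.034,0],0.03],[[0,0,0],[0.017,-0.034,0],0.03],[[0,0,0],[0.017,-0.034,0],0.03],[[0,0,0],[0.017,-0.034,0],0.03],[[0,0,0],[0.017,-0.034,0],0.03],[[0,0,0],[0.017,-0.034,0],0.03],[[0,0,0],[0.017,-0.034,0],0.03],[[0,0,0],[0.017,-0.034,0],0.03],[[0,0,0],[0.017,-0.034,0],0.03]]'; python3 -m inch '[[[0,0,0],[0.017,-0.034,0],0.03],[[0,0,0],[0,0,0],0.03],[[0,0,0],[0,0,0],0.03],[[0,0,0],[0,0,0],0.03]]'
```

```text
clock: 4.48
tcp_pos: [565.5, 156.2, 121.3]
ee_rot: [3.14, 0.004, 0.0]
wrist_force: [0.2, -0.8, -0.3]
gripper_width: 37.3
gripper_force: 29.8
clock: 4.82
tcp_pos: [581.9, 187.5, 121.5]
ee_rot: [3.139, 0.004, -0.0]
wrist_force: [0.2, -0.4, -0.3]
gripper_width: 37.3
gripper_force: 29.8
```

```bash
python3 -m inch '[[[0,0,0],[0.001,-0.008,0.025],0.03],[[0,0,0],[0,0,0.035],0.03],[[0,0,0],[0,0,0.03],0.03],[[0,0,0],[0,0,0.015],0.03],[[0,0,0],[0,0,0.003],0.03],[[0,0,0],[0,0,0],0.03],[[0,0,0],[0,0,0],0.056],[[0,0,0],[0,0,0],0.056],[[0,0,0],[0,0,0],0.056],[[0,0,0],[0,0,0],0.056],[[0,0,0],[0,0,0],0.056]]'; python3 -m inch '[[[0,0,0],[0,0,-0.02],0.056],[[0,0,0],[0,0,-0.035],0.056],[[0,0,0],[0,0,-0.035],0.093],[[0,0,0],[0,0,-0.018],0.093]]'
```

```text
clock: 5.73
tcp_pos: [584.9, 196.8, 16.6]
ee_rot: [-3.141, -0.002, -0.0]
wrist_force: [-0.4, 0.1, 0.2]
gripper_width: 56.0
gripper_force: 0.0
clock: 6.07
tcp_pos: [586.4, 197.2, 128.1]
ee_rot: [-3.139, -0.006, -0.0]
wrist_force: [1.5, 0.4, -0.3]
gripper_width: 64.8
gripper_force: 0.0
```

```bash
python3 -m inch '[[[0,0,0],[-0.035,0.01,0],0.093],[[0,0,0],[-0.035,0.01,0],0.093],[[0,0,0],[-0.035,0.01,0],0.093],[[0,0,0],[-0.035,0.01,0],0.093],[[0,0,0],[-0.035,0.01,0],0.093],[[0,0,0],[0,0,0],0.093],[[0,0,0],[0,0,0],0.093],[[0,0,0],[0,0,0],0.093]]'
```

```text
clock: 6.73
tcp_pos: [410.9, 147.3, 124.4]
ee_rot: [-3.14, -0.003, 0.0]
wrist_force: [0.0, -0.6, 0.2]
gripper_width: 93.3
gripper_force: 0.0
```

```bash
python3 -m inch '[[[0,0,0],[0,0,0.025],0.093],[[0,0,0],[0,0,0.035],0.093],[[0,0,0],[0,0,0.035],0.06],[[0,0,0],[0,0,0.02],0.05],[[0,0,0],[0,0,0.005],0.03],[[0,0,0],[0,0,0],0.03],[[0,0,0],[0,0,0],0.03],[[0,0,0],[0,0,0],0.03],[[0,0,0],[0,0,0],0.03],[[0,0,0],[0,0,0],0.03],[[0,0,0],[0,0,0],0.03],[[0,0,0],[0,0,0],0.03]]'; python3 -m inch '[[[0,0,0],[0,0,0],0.03],[[0,0,0],[0,0,0],0.03],[[0,0,0],[0,0,-0.02],0.03],[[0,0,0],[0,0,-0.035],0.03],[[0,0,0],[0,0,-0.035],0.03],[[0,0,0],[0,0,-0.03],0.03],[[0,0,0],[0,0,0],0.03],[[0,0,0],[0,0,0],0.03]]'
```

```text
clock: 7.73
tcp_pos: [410.0, 146.9, 4.5]
ee_rot: [-3.141, -0.002, 0.0]
wrist_force: [-0.0, -1.3, 6.3]
gripper_width: 36.9
gripper_force: 30.1
clock: 8.4
tcp_pos: [410.1, 147.0, 125.1]
ee_rot: [-3.14, -0.004, 0.0]
wrist_force: [-0.6, 0.0, -0.8]
gripper_width: 36.6
gripper_force: 29.8
```

```bash
python3 -m inch '[[[0,0,0],[0.0295,-0.0123,0],0.03],[[0,0,0],[0.0295,-0.0123,0],0.03],[[0,0,0],[0.0295,-0.0123,0],0.03],[[0,0,0],[0.0295,-0.0123,0],0.03],[[0,0,0],[0,0,0],0.03],[[0,0,0],[0,0,0.025],0.03],[[0,0,0],[0,0,0.035],0.03],[[0,0,0],[0,0,0.03],0.03],[[0,0,0],[0,0,0.015],0.03],[[0,0,0],[0,0,0.004],0.03],[[0,0,0],[0,0,0],0.03],[[0,0,0],[0,0,0],0.03]]';  python3 -m inch '[[[0,0,0],[0,0,0],0.056],[[0,0,0],[0,0,0],0.056],[[0,0,0],[0,0,0],0.056],[[0,0,0],[0,0,0],0.056],[[0,0,0],[0,0,0],0.056],[[0,0,0],[0,0,-0.02],0.056],[[0,0,0],[0,0,-0.035],0.056],[[0,0,0],[0,0,-0.035],0.093],[[0,0,0],[0,0,-0.018],0.093]]'
```

```text
clock: 9.4
tcp_pos: [527.2, 195.7, 14.5]
ee_rot: [3.141, 0.0, -0.0]
wrist_force: [1.0, -1.4, -0.2]
gripper_width: 36.9
gripper_force: 29.8
clock: 10.15
tcp_pos: [529.2, 196.4, 126.6]
ee_rot: [-3.139, -0.006, -0.0]
wrist_force: [0.5, -0.1, 0.6]
gripper_width: 65.2
gripper_force: 0.0
```

```bash
python3 -m inch '[[[0,0,0],[-0.031,-0.0137,0],0.093],[[0,0,0],[-0.031,-0.0137,0],0.093],[[0,0,0],[-0.031,-0.0137,0],0.07],[[0,0,0],[-0.031,-0.0137,0],0.05],[[0,0,0],[-0.031,-0.0137,0],0.05],[[0,0,0],[-0.031,-0.0137,0],0.05],[[0,0,-6.63],[0,0,0],0.05],[[0,0,-6.63],[0,0,0],0.05],[[0,0,-6.63],[0,0,0],0.05],[[0,0,-6.63],[0,0,0],0.05],[[0,0,-6.63],[0,0,0],0.05],[[0,0,-6.63],[0,0,0],0.05]]';  python3 -m inch '[[[0,0,-6.63],[0,0,0],0.05],[[0,0,-6.63],[0,0,0],0.05],[[0,0,0],[0,0,0.01],0.05],[[0,0,0],[0,0,0.03],0.05],[[0,0,0],[0,0,0.03],0.05],[[0,0,0],[0,0,0.015],0.05],[[0,0,0],[0,0,0],0.05],[[0,0,0],[0,0,0],0.05]]'
```

```text
clock: 11.15
tcp_pos: [341.4, 278.1, 123.0]
ee_rot: [3.141, -0.001, 0.7]
wrist_force: [0.9, 0.3, -0.2]
gripper_width: 49.9
gripper_force: 0.0
clock: 11.82
tcp_pos: [341.1, 277.9, 37.5]
ee_rot: [-3.141, 0.001, 0.926]
wrist_force: [-0.3, 0.1, 1.4]
gripper_width: 50.2
gripper_force: 0.0
```

```bash
python3 -c "
from rig import optics
import cv2,numpy as np
a=optics.get_image('scene')['img'][130:290,290:503,::-1];b=optics.get_image('top')['img'][150:350,150:400,::-1]
cv2.imwrite('pics/s2.png',np.hstack([cv2.resize(a,(400,400)),cv2.resize(b,(400,400))]))"
```

```text
(no output)
```

View pics/s2.png

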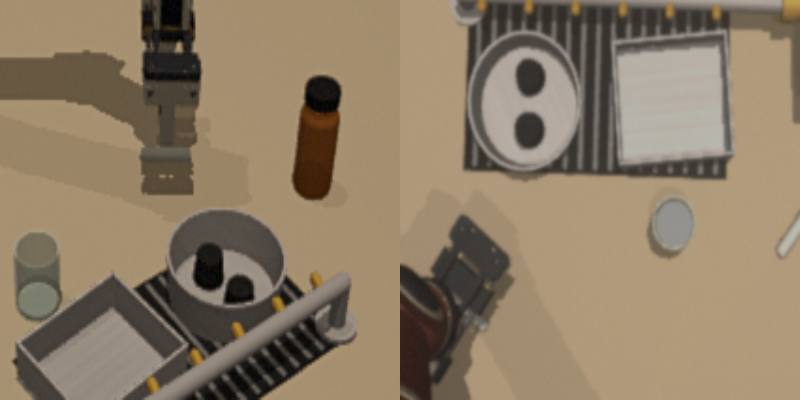

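Both stoppers stand in the pan at (530,77) and (530,130). The gripper is aligned over the left bar, so I'll go down and grip.

```bash
python3 -m inch '[[[0,0,0],[0,0,0.015],0.05],[[0,0,0],[0,0,0.013],0.05],[[0,0,0],[0,0,0.006],0.05],[[0,0,0],[0,0,0],0.05],[[0,0,0],[0,0,0],0.008],[[0,0,0],[0,0,0],0.008],[[0,0,0],[0,0,0],0.008],[[0,0,0],[0,0,0],0.008],[[0,0,0],[0,0,0],0.008],[[0,0,0],[0,0,0],0.008],[[0,0,0],[0,0,0],0.008],[[0,0,0],[0,0,0],0.008]]';  python3 -m inch '[[[0,0,0],[0,0,0],0.008],[[0,0,0],[0,0,-0.02],0.008],[[0,0,0],[0,0,-0.035],0.008],[[0,0,0],[0,0,-0.035],0.008],[[0,0,0],[0,0,-0.03],0.008],[[0,0,0],[0,0,0],0.008],[[0,0,0],[0,0,0],0.008]]'
```

```text
clock: 12.92
tcp_pos: [341.5, 278.1, 3.9]
ee_rot: [3.141, -0.001, 0.926]
wrist_force: [1.0, -0.9, 3.3]
gripper_width: 14.1
gripper_force: 30.0
clock: 13.5
tcp_pos: [342.0, 278.6, 124.9]
ee_rot: [3.141, -0.004, 0.925]
wrist_force: [-0.3, 0.2, -0.7]
gripper_width: 14.6
gripper_force: 30.0
```

```bash
python3 -m inch '[[[0,0,6.63],[0,0,0],0.008],[[0,0,6.63],[0,0,0],0.008],[[0,0,6.63],[0,0,0],0.008],[[0,0,6.63],[0,0,0],0.008],[[0,0,6.63],[0,0,0],0.008],[[0,0,6.63],[0,0,0],0.008],[[0,0,6.63],[0,0,0],0.008],[[0,0,6.63],[0,0,0],0.008],[[0,0,0],[0,0,0],0.008]]';  python3 -m inch '[[[0,0,0],[0.0241,0.0276,0],0.008],[[0,0,0],[0.0241,0.0276,0],0.008],[[0,0,0],[0.0241,0.0276,0],0.008],[[0,0,0],[0.0241,0.0276,0],0.008],[[0,0,0],[0.0241,0.0276,0],0.008],[[0,0,0],[0.0241,0.0276,0],0.008],[[0,0,0],[0.0241,0.0276,0],0.008],[[0,0,0],[0.0241,0.0276,0],0.008],[[0,0,0],[0.0241,0.0276,0],0.008],[[0,0,0],[0,0,0],0.008],[[0,0,0],[0,0,0],0.008],[[0,0,0],[0,0,0],0.008]]'
```

```text
clock: 14.25
tcp_pos: [340.2, 277.1, 122.0]
ee_rot: [3.138, 0.002, -0.002]
wrist_force: [0.3, 0.5, -0.2]
gripper_width: 14.7
gripper_force: 30.0
clock: 15.25
tcp_pos: [556.9, 30.2, 122.2]
ee_rot: [-3.141, 0.004, 0.002]
wrist_force: [-0.2, 0.9, -0.7]
gripper_width: 14.7
gripper_force: 30.0
```

```bash
python3 -m inch '[[[0,0,0],[0,0,0.025],0.008],[[0,0,0],[0,0,0.035],0.008],[[0,0,0],[0,0,0.03],0.008],[[0,0,0],[0,0,0.015],0.008],[[0,0,0],[0,0,0.005],0.008],[[0,0,0],[0,0,0],0.008],[[0,0,0],[0,0,0],0.032],[[0,0,0],[0,0,0],0.032],[[0,0,0],[0,0,0],0.032],[[0,0,0],[0,0,0],0.032],[[0,0,0],[0,0,0],0.032]]'; python3 -m inch '[[[0,0,0],[0,0,-0.02],0.032],[[0,0,0],[0,0,-0.035],0.032],[[0,0,0],[0,0,-0.035],0.032],[[0,0,0],[0,0,-0.02],0.05],[[0,0,0],[0,0,0],0.05],[[0,0,0],[0,0,0],0.05]]'
```

```text
clock: 16.17
tcp_pos: [558.8, 29.7, 14.5]
ee_rot: [-3.141, -0.002, 0.0]
wrist_force: [0.4, 1.3, -0.2]
gripper_width: 31.6
gripper_force: 0.0
clock: 16.67
tcp_pos: [559.0, 29.6, 125.1]
ee_rot: [-3.141, -0.003, -0.0]
wrist_force: [-0.5, -0.1, 0.1]
gripper_width: 46.9
gripper_force: 0.0
```

```bash
python3 -m inch '[[[0,0,0],[-0.0224,0.0308,0],0.05],[[0,0,0],[-0.0224,0.0308,0],0.05],[[0,0,0],[-0.0224,0.0308,0],0.05],[[0,0,0],[-0.0224,0.0308,0],0.05],[[0,0,0],[-0.0224,0.0308,0],0.05],[[0,0,0],[-0.0224,0.0308,0],0.05],[[0,0,6.67],[0,0,0],0.05],[[0,0,6.67],[0,0,0],0.05],[[0,0,6.67],[0,0,0],0.05],[[0,0,6.67],[0,0,0],0.05],[[0,0,6.67],[0,0,0],0.05],[[0,0,6.67],[0,0,0],0.05]]';  python3 -m inch '[[[0,0,0],[0,0,0],0.05],[[0,0,0],[0,0,0.01],0.05],[[0,0,0],[0,0,0.03],0.05],[[0,0,0],[0,0,0.03],0.05],[[0,0,0],[0,0,0.015],0.05],[[0,0,0],[0,0,0],0.05],[[0,0,0],[0,0,0],0.05]]'
```

```text
clock: 17.67
tcp_pos: [422.5, -154.8, 122.3]
ee_rot: [3.14, 0.003, -0.705]
wrist_force: [0.4, -0.4, -0.7]
gripper_width: 50.1
gripper_force: 0.0
clock: 18.25
tcp_pos: [422.7, -154.9, 37.7]
ee_rot: [3.14, 0.003, -0.697]
wrist_force: [0.9, -0.4, 0.1]
gripper_width: 49.9
gripper_force: 0.0
```

Position and yaw match the bar, so I'll go down and grip.

```bash
python3 -m inch '[[[0,0,0],[0,0,0.015],0.05],[[0,0,0],[0,0,0.013],0.05],[[0,0,0],[0,0,0.006],0.05],[[0,0,0],[0,0,0],0.05],[[0,0,0],[0,0,0],0.008],[[0,0,0],[0,0,0],0.008],[[0,0,0],[0,0,0],0.008],[[0,0,0],[0,0,0],0.008],[[0,0,0],[0,0,0],0.008],[[0,0,0],[0,0,0],0.008],[[0,0,0],[0,0,0],0.008],[[0,0,0],[0,0,0],0.008]]';  python3 -m inch '[[[0,0,0],[0,0,0],0.008],[[0,0,0],[0,0,-0.02],0.008],[[0,0,0],[0,0,-0.035],0.008],[[0,0,0],[0,0,-0.035],0.008],[[0,0,0],[0,0,-0.03],0.008],[[0,0,0],[0,0,0],0.008],[[0,0,0],[0,0,0],0.008]]'
```

```text
clock: 19.25
tcp_pos: [424.0, -155.2, 4.9]
ee_rot: [-3.141, -0.0, -0.698]
wrist_force: [-1.0, -0.6, 3.9]
gripper_width: 15.0
gripper_force: 30.0
clock: 19.83
tcp_pos: [424.7, -155.3, 125.8]
ee_rot: [-3.14, -0.003, -0.698]
wrist_force: [0.2, 0.1, 0.2]
gripper_width: 14.4
gripper_force: 30.0
```

```bash
python3 -m inch '[[[0,0,-6.67],[0,0,0],0.008],[[0,0,-6.67],[0,0,0],0.008],[[0,0,-6.67],[0,0,0],0.008],[[0,0,-6.67],[0,0,0],0.008],[[0,0,-6.67],[0,0,0],0.008],[[0,0,-6.67],[0,0,0],0.008],[[0,0,0],[0,0,0],0.008]]';  python3 -m inch '[[[0,0,0],[0.0224,-0.0226,0],0.008],[[0,0,0],[0.0224,-0.0226,0],0.008],[[0,0,0],[0.0224,-0.0226,0],0.008],[[0,0,0],[0.0224,-0.0226,0],0.008],[[0,0,0],[0.0224,-0.0226,0],0.008],[[0,0,0],[0.0224,-0.0226,0],0.008],[[0,0,0],[0,0,0],0.008],[[0,0,0],[0,0,0],0.008],[[0,0,0],[0,0,0],0.008]]'
```

```text
clock: 20.42
tcp_pos: [422.5, -154.7, 123.0]
ee_rot: [-3.14, 0.003, 0.002]
wrist_force: [-1.1, -0.1, 0.4]
gripper_width: 14.4
gripper_force: 30.0
clock: 21.17
tcp_pos: [556.9, -20.1, 123.3]
ee_rot: [3.141, 0.003, -0.002]
wrist_force: [-0.2, 0.3, 0.4]
gripper_width: 14.4
gripper_force: 30.0
```

```bash
python3 -m inch '[[[0,0,0],[0,0,0.025],0.008],[[0,0,0],[0,0,0.035],0.008],[[0,0,0],[0,0,0.03],0.008],[[0,0,0],[0,0,0.015],0.008],[[0,0,0],[0,0,0.005],0.008],[[0,0,0],[0,0,0],0.008],[[0,0,0],[0,0,0],0.032],[[0,0,0],[0,0,0],0.032],[[0,0,0],[0,0,0],0.032],[[0,0,0],[0,0,0],0.032],[[0,0,0],[0,0,0],0.032]]'; python3 -m inch '[[[0,0,0],[0,0,-0.02],0.032],[[0,0,0],[0,0,-0.035],0.032],[[0,0,0],[0,0,-0.035],0.032],[[0,0,0],[0,0,-0.035],0.0],[[0,0,0],[0,0,-0.02],0.0],[[0,0,0],[0,0,0],0.0],[[0,0,0],[0,0,0],0.0]]'
```

```text
clock: 22.08
tcp_pos: [558.8, -19.5, 15.6]
ee_rot: [-3.142, -0.002, 0.0]
wrist_force: [0.0, 0.1, -0.1]
gripper_width: 31.7
gripper_force: 0.0
clock: 22.67
tcp_pos: [558.9, -19.5, 161.1]
ee_rot: [-3.141, -0.003, 0.0]
wrist_force: [0.1, -1.0, -0.4]
gripper_width: 10.2
gripper_force: 0.0
```

```bash
python3 -m inch '[[[0,0,0],[0.0055,0.0378,0],0.04],[[0,0,0],[0.0055,0.0378,0],0.04],[[0,0,0],[0.0055,0.0378,0],0.04],[[0,0,0],[0.0055,0.0378,0],0.04],[[0,0,0],[0,0,0.02],0.04],[[0,0,0],[0,0,0.02],0.04],[[0,0,0],[0,0,0],0.04],[[0,0,0],[0,0,0],0.04],[[0,0,0],[0,0,0],0.04]]'; python3 -c "
from rig import optics
import cv2,numpy as np
a=optics.get_image('scene')['img'][190:370,230:470,::-1];b=optics.get_image('top')['img'][120:320,180:440,::-1]
cv2.imwrite('pics/s3.png',np.hstack([cv2.resize(a,(400,400)),cv2.resize(b,(400,400))]))"
```

```text
clock: 23.42
tcp_pos: [580.3, -170.0, 119.4]
ee_rot: [-3.141, 0.001, 0.001]
wrist_force: [0.6, 0.1, 0.6]
gripper_width: 40.0
gripper_force: 0.0
```

View pics/s3.png

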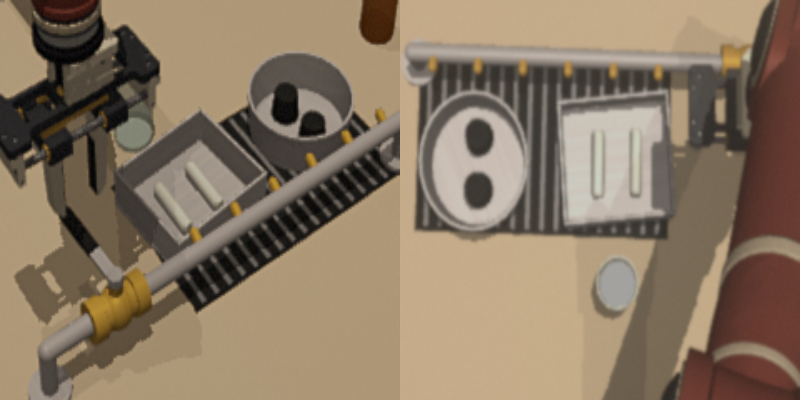

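Both stoppers and both bars are in place (bars at (598,162) and (635,162) in the tray), and the open fingers straddle the sleeve at (85,230). Next I'll lower the gripper, swing the lever and close to centre it.

```bash
python3 -m inch '[[[0,0,0],[0,0,0.015],0.04],[[0,0,0],[0,0,0.02],0.04],[[0,0,0],[0,0,0.012],0.04],[[0,0,0],[0,0,0],0.04],[[0,0,0],[0,0,0],0.04]]' && python3 -m inch '[[[0,0,-6.43],[0.0005,0.0084,0],0.04],[[0,0,-6.43],[0.0005,0.0084,0],0.04],[[0,0,-6.43],[0.0005,0.0084,0],0.04],[[0,0,-6.43],[0.0005,0.0084,0],0.04],[[0,0,-6.43],[0.0005,0.0084,0],0.04],[[0,0,-6.43],[0.0005,0.0084,0],0.04],[[0,0,-6.43],[0.0005,0.0084,0],0.04],[[0,0,0],[0,0,0],0.04],[[0,0,0],[0,0,0],0.04],[[0,0,0],[0,0,0],0.04]]'
```

```text
clock: 23.93
tcp_pos: [580.2, -170.5, 72.7]
ee_rot: [-3.141, 0.0, 0.0]
wrist_force: [0.9, -0.2, 0.2]
gripper_width: 40.0
gripper_force: 0.0
clock: 24.77
tcp_pos: [602.6, -224.2, 73.5]
ee_rot: [3.14, 0.0, 0.783]
wrist_force: [0.1, 0.6, 0.1]
gripper_width: 39.7
gripper_force: 0.0
```

Now I'll close to centre the lever, open, and raise the arm clear.

```bash
python3 -m inch '[[[0,0,0],[0,0,0],0.008],[[0,0,0],[0,0,0],0.008],[[0,0,0],[0,0,0],0.008],[[0,0,0],[0,0,0],0.008],[[0,0,0],[0,0,0],0.008],[[0,0,0],[0,0,0],0.008],[[0,0,0],[0,0,0],0.008]]'; python3 -m inch '[[[0,0,0],[0,0,0],0.04],[[0,0,0],[0,0,0],0.04],[[0,0,0],[0,0,0],0.04],[[0,0,0],[0,0,0],0.04],[[0,0,0],[0,0,0],0.04],[[0,0,0],[0,0,-0.02],0.04],[[0,0,0],[0,0,-0.035],0.04],[[0,0,0],[0,0,-0.035],0.04],[[0,0,0],[0,0,-0.035],0.04],[[0,0,0],[0,0,-0.02],0.04],[[0,0,0],[0,0,0],0.04],[[0,0,0],[0,0,0],0.04]]'; python3 -c "
from rig import optics
import cv2,numpy as np
a=optics.get_image('scene')['img'][190:370,200:440,::-1]
cv2.imwrite('pics/s4.png',cv2.resize(a,(720,540)))"
```

```text
clock: 25.35
tcp_pos: [601.5, -223.8, 72.4]
ee_rot: [-3.14, 0.001, 0.785]
wrist_force: [-2.9, 1.5, 1.6]
gripper_width: 15.7
gripper_force: 29.9
clock: 26.35
tcp_pos: [603.2, -224.0, 219.1]
ee_rot: [3.138, -0.002, 0.786]
wrist_force: [0.0, 1.1, -1.5]
gripper_width: 40.2
gripper_force: 0.0
```

View pics/s4.png

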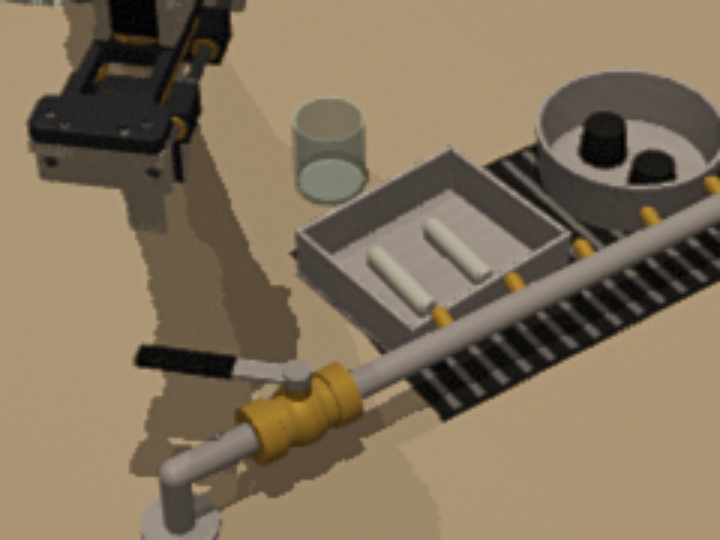

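The lever now points diagonally, from the axis at (297,373) to its tip at (137,357). I'll check its angle and hand the job in if it's good.

```bash
python3 - <<'E'
import pickle,numpy as np
from h import *
from rig import order
d=pickle.load(open("scene0.pkl","rb"))
a=cast(d,(299,314.3),88);b=cast(d,(245.7,309),86);v=b-a
ang=np.degrees(np.arctan2(-v[1],-v[0]));print(a.round(),b.round(),ang)
if 38<ang<53: print(order.job_done())
E
```

```text
[ 657. -169.   88.] [ 586. -243.   86.] 46.0341227438881
the job is handed in; nothing more can be done
None
```

I handed the job in at about 26 s: both stoppers are in the round pan, both stirring bars are in the tray, and the valve lever measures about 46° (target 45° ± 10°), with the arm raised clear.

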